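# Gauge a turned spindle: through GO, stopped by NO-GO

### The job

Check the turned steel spindle on the two gap gauges: keep it upright and push its round shaft right through the go gauge (the one with the flared mouth), in at the flared end and out at the far end; then press it lightly but firmly against the tips of the no-go gauge's fork (the two-pronged one) for about a second to show that it does not enter. Then stand it upright in the aluminium tray and let go. Feel your way: never load the go gauge with more than 10 N or the no-go gauge with more than 15 N, and leave the beaker, bottle and tape roll where they are.

Things in the scene. Friction and masses are not known exactly. Their poses are not given: they have to be found in the camera images.
- spindle_center (a point): Loose steel spindle, 110 mm long, about 0.2 kg, standing upright on the worktop. Lower 60 mm: round shaft, diameter 22 mm (the gauged part). Upper 50 mm: square end 16 x 16 mm, to be gripped. This point: on the axis half-way up (55 mm above the foot); z along the axis to the square end, x and y square to the flats.
- spindle: The same spindle; origin at the centre of its foot, 55 mm below the centre point.
- go_gauge: Go gauge, fixed: dark base 100 (x) x 110 (y) x 10 mm, on it an aluminium plate (top 16 mm above the worktop) with two steel jaws up to 52 mm high, side knobs to y = +-48 mm. Origin: under the base's centre, on the worktop; x is the way the spindle is pushed through, y across the gap, z up. The foot passes above the plate, less than 30 mm above the worktop.
- go_mouth (a point): Nominal start of the go gauge's straight gap (x = -15 mm, 34 mm high; axes as the gauge). Gap 24 mm wide, flared before this point (29 degrees, 45 mm wide at its front, 19 mm nearer). The jaw pair is clamped rigidly up to 8 mm off this line to either side along y, differently each time and not told by any pose: feel for it with the flare.
- go_exit (a point): Nominal far end of the go gauge's straight gap (x = +31 mm of the gauge, 34 mm high); open behind. The spindle is through when its axis is 14 mm or more beyond this point.
- nogo_gauge: No-go gauge, fixed: dark base 66 x 90 x 10 mm (x -15 to +51 mm) with a steel fork whose two prongs reach out over the bare worktop to -x, from 18 to 52 mm above it. Origin on the worktop in the fork's middle plane; x is the way the spindle is tried (into the fork), y across the slot, z up. Slot 17 mm wide, prongs 12 mm thick with round tips, closed at the back.
- nogo_tips (a point): Nominal place of the fork's tips: middle of the slot, x = -35 mm of the gauge, 35 mm high. The fork is clamped rigidly up to 10 mm farther in or out along x, differently each time and not told by any pose. The shaft is stopped with its axis 3 mm before the true tips (so 13 mm before to 7 mm beyond this point). Keep within 4 mm of the slot's middle; press with 4 to 10 N.
- tray: Fixed open aluminium tray, 130 (x) x 110 (y) x 16 mm high, walls 4 mm, floor top 4 mm above the worktop; origin under its centre on the worktop.
- beaker: Loose clear beaker, 65 mm wide, 77 mm high, a bystander; origin under its centre.
- amber_bottle: Loose brown bottle with dark cap, 55 mm wide, 112 mm high, a bystander; origin under its centre.
- tape_roll: Loose roll of tape lying flat, 58 mm wide, 19 mm high, a bystander; origin under its centre.
Things that resemble listed ones, but are neither listed nor needed, are in the scene too. Leave any green or turquoise look-alike of the spindle alone.

How it is judged:
By the outcome, as a careful person would: the job done as asked, in the order asked, and still so for the second after the job is handed in, with the robot touching nothing.
It also fails if it takes over 72 s, if anything falls off the work surface, if the arm or the gripper's body presses on something with over 40 N, if the wrist force passes 120 N, or if a joint passes its speed limit or range.

### The arm

A 6-joint arm with a two-finger parallel gripper is mounted at the origin on a cart in front of the work surface, level with it; the furniture and walls round the work are solid. World frame = base frame: x ahead of the robot, y to its left, z up, the work surface at z = 0. Lengths are in mm, angles in degrees, forces in N, time in s.
With the tool pointing down it reaches from about 325 to 850 mm from the base axis. Payload 4.4 kg.
Tool frame: the origin (TCP) lies at the very end of the fingers, on their centre line; the grasp point (between the pads) lies 19 mm behind it; z points along the fingers, y is the direction in which the jaws open and shut (so a half turn about z gives the same grasp; the last joint's range is limited). The gripper opens to 94 mm and grips with 3 to 60 N. Pads are 16 mm wide; open, the fingers measure 119 mm over their backs; the gripper's body (75 mm by 177 mm) begins 78 mm behind the grasp point.
Start: joints at [66.434, 11.837, 88.321, -0, 79.842, -8.623], TCP at [148.275, 555.555, 205.447] pointing down, gripper open.
Joint ranges: [-156.59, 156.59], [-49.26, 127.26], [12.9, 141.05], [-63.56, 243.56], [4.71, 150.69], [-161.64, 161.64]. Speed limits (degrees/s): [159.86, 159.86, 180, 180, 180, 180].

### API

Orientations are given as a 3x3 rotation matrix whose columns are the frame's x, y, z axes.
In Python, from bench import robot gives the robot as it stands.
- The arm moves only by the tool step_arm, never from a script. Its argument "motion" is a list of rows, each a list of 7 numbers: the shift along the world's x, y, z in mm, then the turn, a rotation vector about the world's x, y, z in rad, then the closure, from -1 (fully open) to 1 (shut). A call has exactly 8 rows; each row shifts and turns the pose as measured when the row begins; what a row does not reach is not made up. A row lasts 1/10 s, in which the tool goes at most 50 mm and 8.59 degrees, less where a joint would pass 70% of its speed; a pose out of reach is approached as far as the arm can. A call with a gripper value outside its range is refused whole. The fingers move at their own pace and stop on an object; the grip force is fixed at half the most. Time passes only in rows, so rows that do not move let the fingers close, or fill a call up. It gives the time, the measured TCP pose, the force and the opening at its end, in the units of the state.
- robot.sense(): the state, without advancing time (a new reading comes with each control period).
- robot.snapshot(name): name is "scene" or "top" or "wrist"; returns the picture (384x512x3 uint8, red, green, blue); there is no depth.
- robot.camera_params(name): a dict with "K" (3x3 intrinsics, pixels), "D" ([k1, k2, p1, p2, k3] as OpenCV has them; the pictures are not rectified), "R" (3x3) and "t" (3): a world point X has camera coordinates R X + t; the wrist camera has in their place "mount" (4x4, takes a point from camera to tool coordinates, whose origin is the TCP and whose axes are the flange's). Camera axes: x right, y down, z forward; pixel columns grow to the right and rows downward; lengths in mm; the calibration is good to about 2 mm. A picture is of the moment at which its call begins: read the wrist's pose just before it. camera_params takes no time and is no camera call.
- robot.job_done(): hands the job in, once; it reports no verdict.
Trained networks look in the newest picture that a camera, given by its name, has taken for a name from the list of things; names that differ only in an ending like _2 or _b are one class to them, and where a whole thing is asked for, a point or a joint stands for the part that bears it (a point fixed in the world has none). Each returns a list of dicts, best first, with "conf" (0 to 1); they miss things now and then, are a little off and sometimes report something else, mostly with a low value. They report only what shows in the picture. A call takes as long as a camera call. They do not tell look-alikes from the thing itself.
- robot.boxes_of(query, camera): "extent" ([centre column, centre row, width, height] in pixels, round what is visible of it).
- robot.trace(query, camera): "mask" (384x512 bool, what is visible of it) and "extent" ([centre column, centre row, width, height] in pixels, round what is visible of it).
The state is a dict: "t": time; "q": joint angles; "qvel": joint speeds; "joint_efforts": joint torques, N m; "position": TCP position; "eef_rot": TCP orientation; "contact_force": force on the tool from outside, world axes, zero at the start; "moment": the same for the moment, N m; "grip_width": opening from 0.0 (shut) to 1.0 (fully open).
Only numpy, scipy, OpenCV 4.12 (cv2) and the standard library are available. Lean on these libraries where they do the work, as an engineer would, in place of code of your own. Each camera call takes 0.05 s, during which the arm holds its last target.

## Working session

There is one attempt and no reset: what is moved stays moved. The work goes in short steps, Python scripts to look and compute and a tool call to move; the robot and the scene stay as the last step left them, time stands still between calls to the robot, and variables do not carry over. Pictures are saved under pics/ and viewed, and the job is handed in when it is done.

Besides the shell and the picture viewer there is one more tool, called after "Emit:" as name([rows], argument=value, ...), one row to a line, values as JSON. step_arm: Moves the arm, as the interface text tells. Its arguments: {"type":"object","properties":{"motion":{"type":"array"}},"required":["motion"]}

```bash
mkdir -p pics; ls
cat > h.py <<'E'
import numpy as np, cv2
from bench import robot
def save(n,im,s=1.5): cv2.imwrite(f'pics/{n}.png',cv2.resize(im[:,:,::-1],None,fx=s,fy=s,interpolation=cv2.INTER_CUBIC))
E
python3 - <<'E'
from h import *
np.set_printoptions(precision=3,suppress=True)
for c in ['scene','top']:
    save(c+'0',robot.snapshot(c)); p=robot.camera_params(c); print(c,p)
s=robot.sense(); print(s)
save('wrist0',robot.snapshot('wrist')); print(robot.camera_params('wrist'))
E
```

```text
pics
scene {'K': array([[491.373,   0.   , 254.242],
       [  0.   , 491.373, 196.626],
       [  0.   ,   0.   ,   1.   ]]), 'D': array([-0.178,  0.   ,  0.   ,  0.   ,  0.   ]), 'R': array([[ 0.905, -0.425,  0.015],
       [-0.191, -0.436, -0.879],
       [ 0.38 ,  0.793, -0.476]]), 't': array([-481.866,  186.405, 1021.59 ])}
top {'K': array([[363.369,   0.   , 251.506],
       [  0.   , 363.369, 186.551],
       [  0.   ,   0.   ,   1.   ]]), 'D': array([-0.06,  0.  ,  0.  ,  0.  ,  0.  ]), 'R': array([[-0.002, -1.   , -0.007],
       [-0.991,  0.002, -0.134],
       [ 0.134,  0.006, -0.991]]), 't': array([ 71.473, 570.251, 883.386])}
{'t': 0.1, 'q': array([66.432, 11.879, 88.395, -0.001, 79.841, -8.624]), 'qvel': array([ 0.053, -0.085, -0.296, -0.025, -0.008, -0.028]), 'joint_efforts': array([ -0.   , -37.187, -28.229,   0.07 ,   0.031,  -0.   ]), 'position': array([148.012, 554.889, 204.424]), 'eef_rot': array([[-0.966,  0.258, -0.001],
       [ 0.258,  0.966, -0.002],
       [ 0.   , -0.002, -1.   ]]), 'contact_force': array([-0.739, -0.233,  0.562]), 'moment': array([-0.013, -0.003,  0.05 ]), 'grip_width': 0.9994987971064218}
{'K': array([[265.264,   0.   , 255.44 ],
       [  0.   , 265.264, 189.149],
       [  0.   ,   0.   ,   1.   ]]), 'D': array([-0.02,  0.  ,  0.  ,  0.  ,  0.  ]), 'mount': array([[   0.001,   -0.97 ,   -0.241,   69.561],
       [   1.   ,    0.001,    0.001,   -0.454],
       [  -0.   ,   -0.241,    0.97 , -179.143],
       [   0.   ,    0.   ,    0.   ,    1.   ]])}
```

View pics/scene0.png

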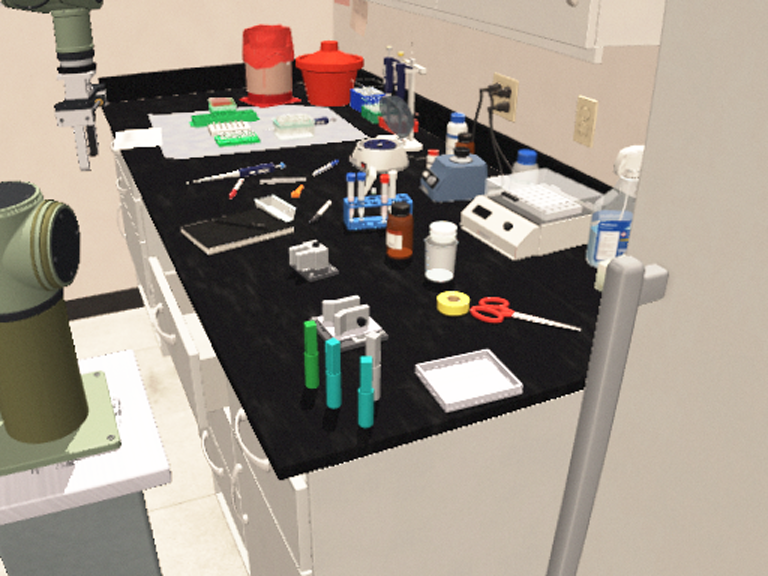

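View pics/top0.png

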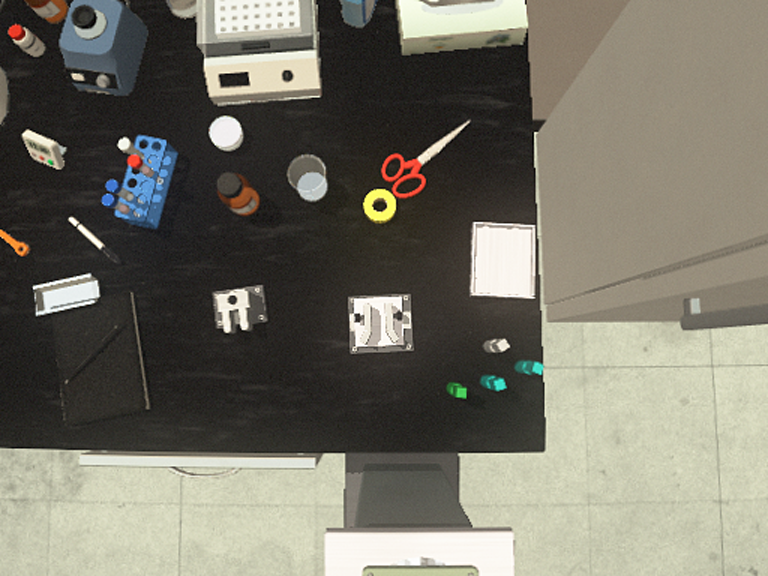

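View pics/wrist0.png

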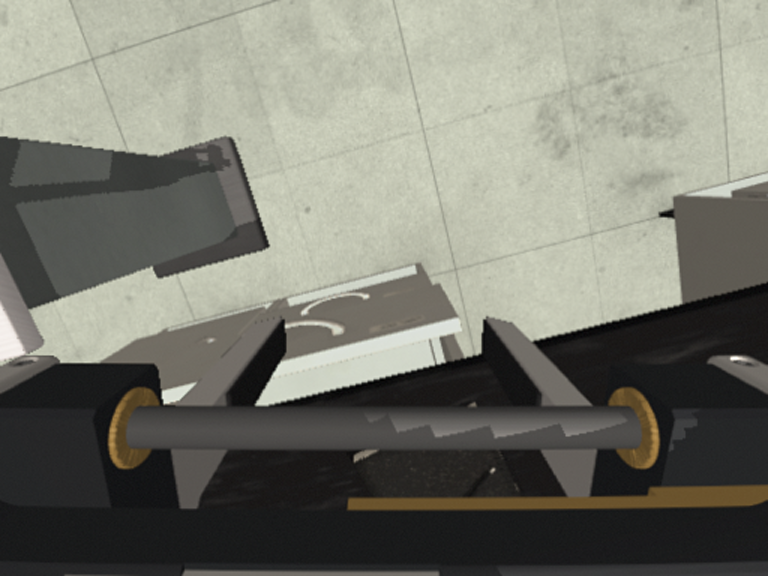

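```bash
cat >> h.py <<'E'
def ray(c,px):
    p=robot.camera_params(c); u=cv2.undistortPoints(np.array([px],float).reshape(-1,1,2),p['K'],p['D']).reshape(-1,2)
    d=np.c_[u,np.ones(len(u))]@p['R']; o=-p['R'].T@p['t']; return o,d
def hit(c,px,z):
    o,d=ray(c,px); return o+d*((z-o[2])/d[:,2])[:,None]
def proj(c,X):
    p=robot.camera_params(c); r,_=cv2.Rodrigues(p['R']); return cv2.projectPoints(np.array(X,float).reshape(-1,1,3),r,p['t'],p['K'],p['D'])[0].reshape(-1,2)
E
python3 - <<'E'
from h import *
np.set_printoptions(precision=1,suppress=True)
im={c:robot.snapshot(c) for c in ['top','scene']}
for c in im:
  np.save(c+'.npy',im[c])
  for q in ['spindle','go_gauge','nogo_gauge','tray','beaker','amber_bottle','tape_roll']:
    for d in robot.boxes_of(q,c)[:5]: print(c,q,d['conf'],np.array(d['extent']))
t=im['top']
save('c1',t[170:300,215:375],4.8)
save('c2',t[180:230,135:185],10)
save('c3',im['scene'][190:300,180:360],4.4)
print(robot.sense()['t'])
E
```

```text
top spindle 0.68 [331.4 229.7  16.6  10.3]
top spindle 0.47 [330.8 255.8  16.6  10.8]
top spindle 0.46 [353.6 245.9  16.1   7.7]
top go_gauge 0.7 [253.4 217.4  42.8  41.9]
top nogo_gauge 0.84 [161.8 205.1  35.3  35.1]
top tray 0.77 [333.9 172.4  42.9  53.3]
top beaker 0.68 [204.7 120.6  26.8  33. ]
top amber_bottle 0.81 [158.4 129.7  30.7  27.8]
top amber_bottle 0.28 [333.9 173.   42.9  51. ]
top tape_roll 0.9 [253.6 136.6  22.5  22.5]
scene spindle 0.9 [242.  260.1  11.8  47.1]
scene spindle 0.86 [248.4 241.8  12.4  45.1]
scene spindle 0.72 [207.2 239.   11.5  46.8]
scene spindle 0.65 [222.3 247.7  12.6  44.9]
scene go_gauge 0.75 [233.4 215.6  49.   36.6]
scene nogo_gauge 0.93 [208.4 173.9  30.1  25.3]
scene tray 0.72 [314.5 255.8  72.7  44.5]
scene beaker 0.78 [293.4 172.5  19.   33.4]
scene beaker 0.38 [303.2 200.9  18.9  17.6]
scene amber_bottle 0.94 [267.6 155.9  15.5  37.3]
scene tape_roll 0.66 [303.9 201.4  20.1  20.8]
scene tape_roll 0.44 [206.7 172.1  28.2  28.9]
0.95
```

View pics/c1.png

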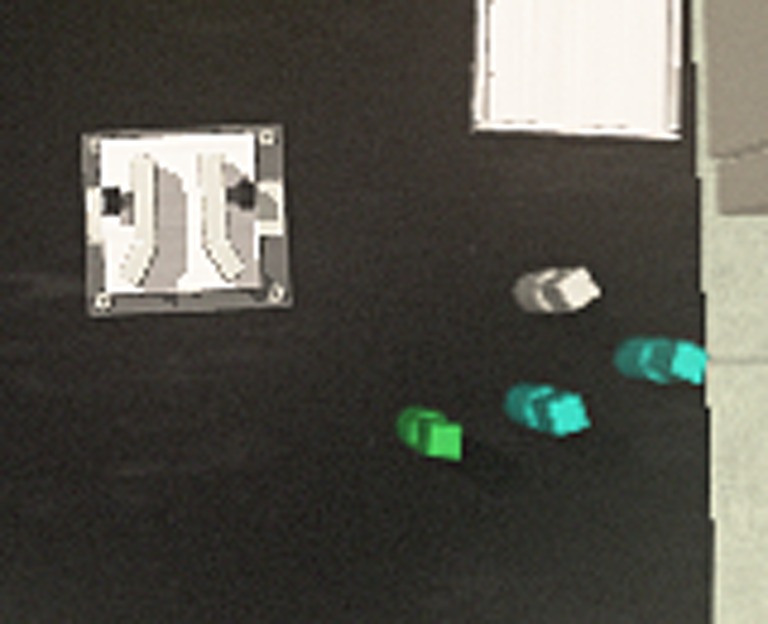

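View pics/c2.png

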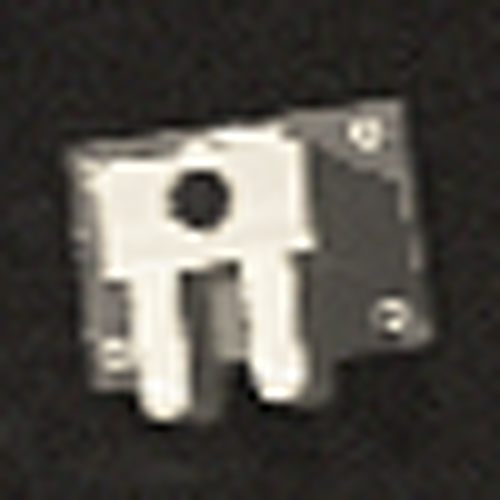

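View pics/c3.png

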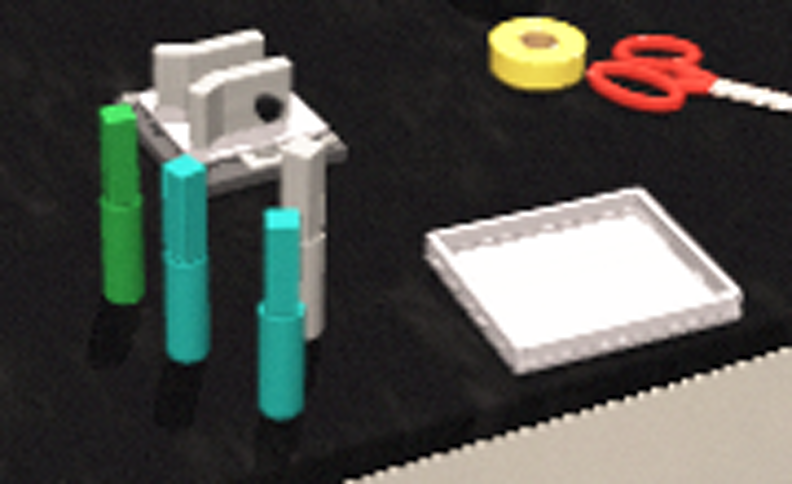

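Run:
```python
from h import *
np.set_printoptions(precision=1,suppress=True)
t=np.load('top.npy')
f=lambda u,v:(215+(u+.5)/4.8-.5,170+(v+.5)/4.8-.5)
g=lambda u,v:(135+(u+.5)/10-.5,180+(v+.5)/10-.5)
print('spindle top',hit('top',[f(579,287)],110),'foot',hit('top',[f(530,292)],0))
print('quad',hit('top',[f(558,280),f(590,268),f(601,291),f(568,306)],110))
print('go base',hit('top',[f(82,134),f(281,125),f(291,305),f(90,316)],10))
print('jaw tops at exit & mouth',hit('top',[f(143,155),f(209,155),f(145,238),f(209,236),f(128,280),f(236,275)],52))
print('tray',hit('top',[f(472,130),f(680,138)],8), hit('top',[(314,148),(357,149),(356,198.5),(313,196.5)],16))
print('nogo base',hit('top',[g(65,150),g(400,98),g(435,345),g(95,390)],10))
print('nogo prongs tips',hit('top',[g(165,420),g(280,402)],52), 'root',hit('top',[g(158,280),g(268,262)],52))
for n,p,z in [('beaker',(197+5,113),77),('tape',(253.6,136.6),19),('bottle',(154,122),112)]: print(n,hit('top',[p],z))
print('lookalike',hit('top',[f(571,414),f(688,362),f(448,440)],110))
save('c4',t[215:265,290:370],9)
```

```text
spindle top [[ 460.5 -123.2  110. ]] foot [[ 459.7 -120.9    0. ]]
quad [[ 463.9 -113.1  110. ]
 [ 469.6 -128.8  110. ]
 [ 458.5 -133.7  110. ]
 [ 451.5 -117.6  110. ]]
go base [[545.5 122.3  10. ]
 [550.2  14.2  10. ]
 [453.1   9.7  10. ]
 [447.4 117.5  10. ]]
jaw tops at exit & mouth [[530.1  88.   52. ]
 [530.   53.8  52. ]
 [487.2  86.9  52. ]
 [488.2  54.   52. ]
 [465.7  95.7  52. ]
 [468.2  40.2  52. ]]
tray [[ 547.4  -90.     8. ]
 [ 542.7 -203.8    8. ]] [[ 675.8  -94.7   16. ]
 [ 673.1 -208.9   16. ]
 [ 541.5 -200.8   16. ]
 [ 547.   -88.8   16. ]]
nogo base [[553.7 360.9  10. ]
 [567.3 272.5  10. ]
 [502.5 261.7  10. ]
 [490.8 350.7  10. ]]
nogo prongs tips [[481.4 320.   52. ]
 [485.9 291.3  52. ]] root [[516.3 323.   52. ]
 [520.8 295.4  52. ]]
beaker [[751.8 194.1  77. ]]
tape [[706.3  64.7  19. ]]
bottle [[718.  304.7 112. ]]
lookalike [[ 400.3 -117.6  110. ]
 [ 424.5 -174.7  110. ]
 [ 388.4  -58.6  110. ]]
```

View pics/c4.png

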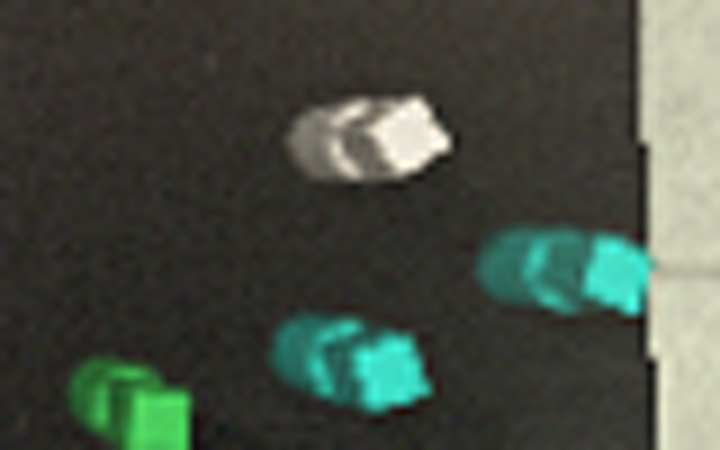

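Emit:
step_arm([
  [19.5,-42.3,0,0,0,-0.06,-0.1],
  [19.5,-42.3,0,0,0,-0.06,-0.1],
  [19.5,-42.3,0,0,0,-0.06,-0.1],
  [19.5,-42.3,0,0,0,-0.06,-0.1],
  [19.5,-42.3,0,0,0,-0.06,-0.1],
  [19.5,-42.3,0,0,0,-0.06,-0.1],
  [19.5,-42.3,0,0,0,-0.06,-0.1],
  [19.5,-42.3,0,0,0,-0.06,-0.1],
])

```text
t: 1.75
position: [305.8, 210.3, 205.7]
eef_rot: [[-0.734, 0.679, 0.006], [0.679, 0.734, 0.003], [-0.002, 0.006, -1.0]]
contact_force: [1.4, 0.8, -0.0]
grip_width: 0.551
```

Emit:
step_arm([
  [20,-43,0,0,0,-0.06,-0.1],
  [20,-43,0,0,0,-0.06,-0.1],
  [20,-43,0,0,0,-0.06,-0.1],
  [20,-43,0,0,0,-0.06,-0.1],
  [20,-43,0,0,0,-0.06,-0.1],
  [20,-43,0,0,0,-0.06,-0.1],
  [20,-43,0,0,0,-0.06,-0.1],
  [15,-25,0,0,0,-0.02,-0.1],
])

```text
t: 2.55
position: [465.8, -133.0, 209.3]
eef_rot: [[-0.352, 0.936, 0.019], [0.936, 0.352, -0.003], [-0.01, 0.017, -1.0]]
contact_force: [0.8, -0.1, 1.4]
grip_width: 0.551
```

Run:
```python
from h import *
np.set_printoptions(precision=3,suppress=True)
s=robot.sense(); print(s['t'],s['position'],s['eef_rot'],s['q'],s['contact_force'],s['moment'],s['grip_width'])
im=robot.snapshot('wrist'); np.save('w1.npy',im); save('w1',im)
```

```text
2.55 [ 465.757 -132.998  209.285] [[-0.352  0.936  0.019]
 [ 0.936  0.352 -0.003]
 [-0.01   0.017 -1.   ]] [-26.424  -0.381 101.252   0.336  78.052 -47.083] [ 0.811 -0.064  1.426] [-0.029  0.01   0.002] 0.5514847872102773
```

View pics/w1.png

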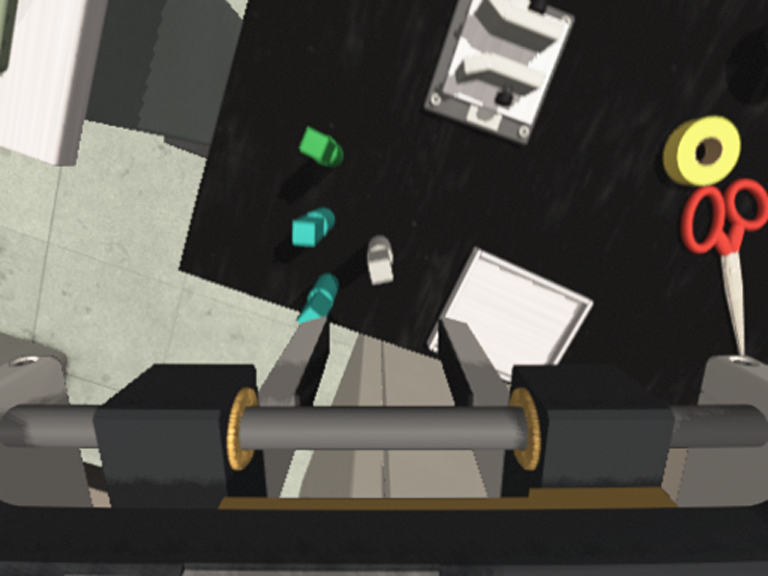

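```bash
cat >> h.py <<'E'
def wray(s,px):
    p=robot.camera_params('wrist'); M=np.array(p['mount']); R=np.array(s['eef_rot'])
    u=cv2.undistortPoints(np.array(px,float).reshape(-1,1,2),p['K'],p['D']).reshape(-1,2)
    d=np.c_[u,np.ones(len(u))]@(R@M[:3,:3]).T; return np.array(s['position'])+R@M[:3,3],d
def whit(s,px,z):
    o,d=wray(s,px); return o+d*((z-o[2])/d[:,2])[:,None]
E
python3 - <<'E'
from h import *
im=np.load('w1.npy'); save('w1a',im[145:205,220:300],9.5)
save('w1b',im[0:100,270:400],6)
E
```

```text
(no output)
```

View pics/w1a.png

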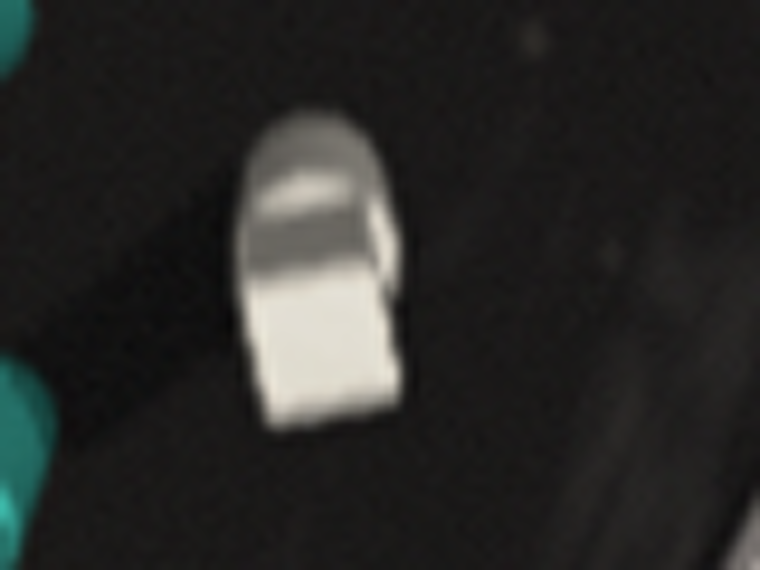

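View pics/w1b.png

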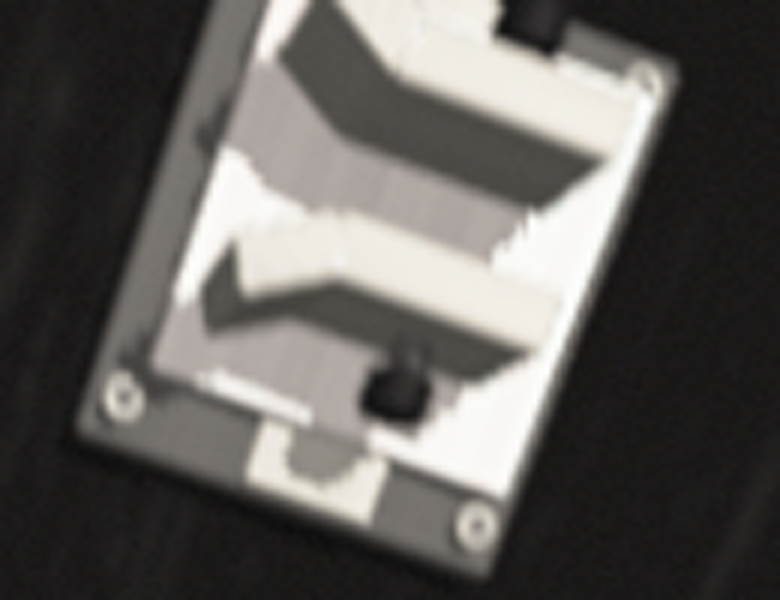

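Run:
```python
from h import *
np.set_printoptions(precision=1,suppress=True)
s=robot.sense()
a=lambda u,v:(220+(u+.5)/9.5-.5,145+(v+.5)/9.5-.5)
b=lambda u,v:(270+(u+.5)/6-.5,(v+.5)/6-.5)
q=whit(s,[a(243,282),a(372,262),a(402,398),a(268,428)],110); print(q,q.mean(0))
for i in range(4):
    d=q[(i+1)%4]-q[i]; print(np.linalg.norm(d),np.degrees(np.arctan2(d[1],d[0]))%90)
print('foot front',whit(s,[a(310,108)],0))
print('go inner edges R',whit(s,[b(345,211),b(565,290)],52),'L',whit(s,[b(397,78),b(608,158)],52))
print('flare ends R',whit(s,[b(238,240)],52),'L',whit(s,[b(330,0)],52))
print('base corners',whit(s,[b(80,430),b(490,577),b(680,68)],10))
save
```

```text
[[ 453.8 -125.2  110. ]
 [ 466.6 -118.   110. ]
 [ 475.4 -131.5  110. ]
 [ 462.3 -140.1  110. ]] [ 464.5 -128.7  110. ]
14.646428150922821 29.33947489138508
16.112837024316832 32.977243607230484
15.642996624449122 33.34161018653705
17.17227238125993 29.552717543533007
foot front [[ 459.8 -117.7    0. ]]
go inner edges R [[489.   49.5  52. ]
 [534.8  52.4  52. ]] L [[488.9  73.9  52. ]
 [532.4  76.3  52. ]]
flare ends R [[471.8  37.4  52. ]] L [[471.8  81.2  52. ]]
base corners [[458.2   3.2  10. ]
 [557.    7.7  10. ]
 [550.8 115.9  10. ]]
```

Emit:
step_arm([
  [-2,3,-10,0,0.01,0.06,-0.1],
  [-2,3,-10,0,0.01,0.06,-0.1],
  [0,1,-10,0,0,0.06,-0.1],
  [0,0,-5,0,0,0,-0.1],
  [0,0,0,0,0,0,-0.1],
  [0,0,0,0,0,0,-0.1],
  [0,0,0,0,0,0,-0.1],
  [0,0,0,0,0,0,-0.1],
])

```text
t: 3.4
position: [465.3, -131.8, 175.2]
eef_rot: [[-0.511, 0.859, 0.005], [0.859, 0.511, -0.006], [-0.008, 0.001, -1.0]]
contact_force: [-0.1, 0.1, 0.1]
grip_width: 0.55
```

Run:
```python
from h import *
np.set_printoptions(precision=3,suppress=True)
s=robot.sense(); print(s['t'],s['position'],s['eef_rot'],s['q'],s['qvel'],s['contact_force'],s['moment'],s['grip_width'])
im=robot.snapshot('wrist'); np.save('w2.npy',im); save('w2',im); save('w2a',im[140:220,200:320],6.6);
```

```text
3.4 [ 465.32  -131.792  175.216] [[-0.511  0.859  0.005]
 [ 0.859  0.511 -0.006]
 [-0.008  0.001 -1.   ]] [-25.956   1.953 103.071  -0.181  74.568 -56.66 ] [ 0.079 -0.331 -0.206  0.032  0.041  0.252] [-0.137  0.139  0.066] [-0.073  0.007  0.004] 0.5498029298183184
```

View pics/w2.png

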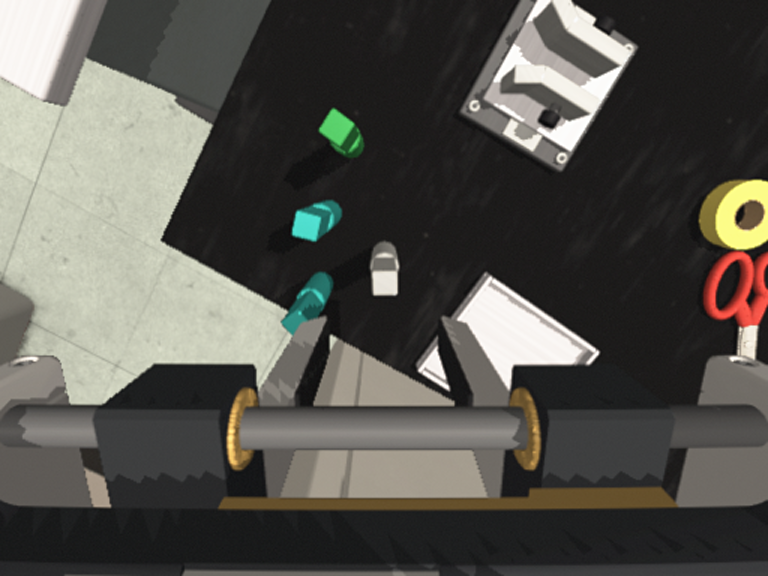

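View pics/w2a.png

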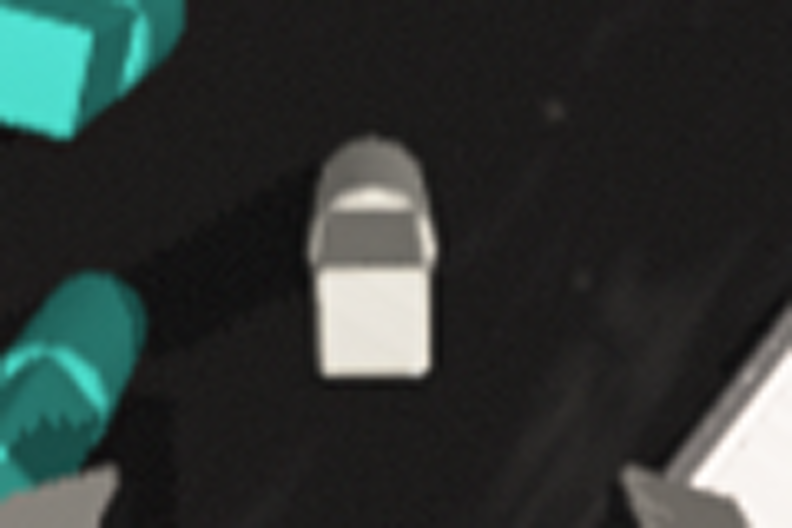

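Run:
```python
from h import *
np.set_printoptions(precision=1,suppress=True)
s=robot.sense(); im=np.load('w2.npy')
a=lambda u,v:(200+(u+.5)/6.6-.5,140+(v+.5)/6.6-.5)
q=whit(s,[a(316,267),a(430,267),a(430,376),a(323,376)],110); print(q,q.mean(0))
for i in range(4):
    d=q[(i+1)%4]-q[i]; print(np.linalg.norm(d),np.degrees(np.arctan2(d[1],d[0]))%90)
R=s['eef_rot']; print('in tool',R.T@(q.mean(0)-s['position']))
save('w2b',im[0:120,300:430],6)
```

```text
[[ 450.2 -121.   110. ]
 [ 464.2 -112.7  110. ]
 [ 472.6 -126.5  110. ]
 [ 459.3 -134.4  110. ]] [ 461.6 -123.7  110. ]
16.2511441837697 30.826192027125167
16.15865067740777 31.33971578530332
15.498651967443303 30.821091103934464
16.18152046075791 34.005050122215735
in tool [ 9.4  0.8 65.2]
```

View pics/w2b.png

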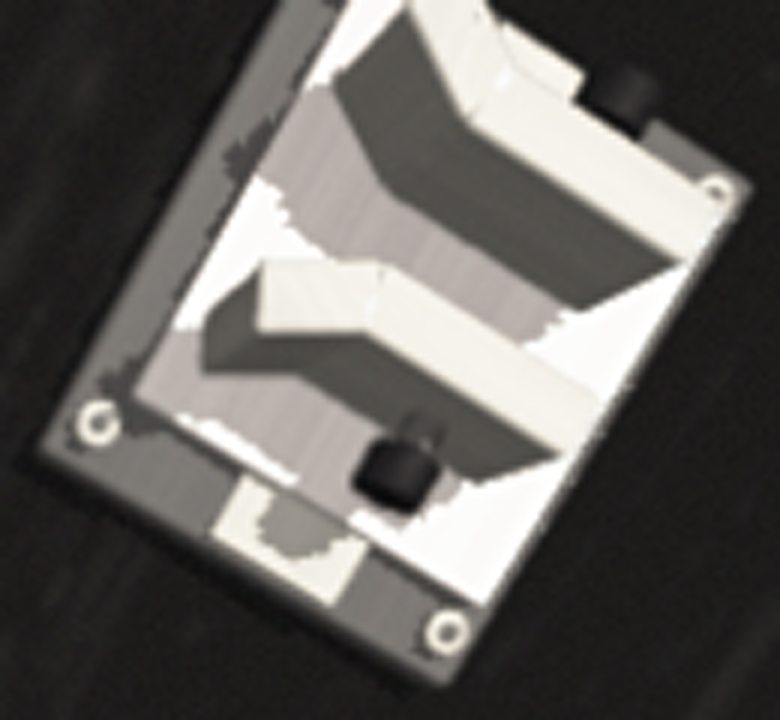

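Run:
```python
from h import *
np.set_printoptions(precision=1,suppress=True)
s=robot.sense()
b=lambda u,v:(300+(u+.5)/6-.5,(v+.5)/6-.5)
R=whit(s,[b(385,265),b(603,402)],52);L=whit(s,[b(468,122),b(683,262)],52)
print('R',R,'L',L,'mid',(R+L)/2,'gap',R-L)
print('flare',whit(s,[b(262,260),b(408,8)],52))
c=whit(s,[b(40,450),b(445,685),b(750,187)],10); print('base',c,'centre',(c[0]+c[2])/2)
d=c[1]-c[0]; print(np.degrees(np.arctan2(d[1],d[0])),np.linalg.norm(d),np.linalg.norm(c[2]-c[1]))
```

```text
R [[485.6  54.   52. ]
 [531.9  56.3  52. ]] L [[484.6  79.5  52. ]
 [529.9  81.7  52. ]] mid [[485.1  66.8  52. ]
 [530.9  69.   52. ]] gap [[  1.  -25.5   0. ]
 [  2.  -25.3   0. ]]
flare [[466.9  43.6  52. ]
 [465.6  88.2  52. ]]
base [[453.9   7.6  10. ]
 [551.9  13.1  10. ]
 [546.8 120.6  10. ]] centre [500.4  64.1  10. ]
3.2304912068154388 98.12237823403022 107.5368608959119
```

Emit:
step_arm([
  [-2,4,-10,-0.005,0.005,0,-0.1],
  [-2,4,-20,0,0,0,-0.1],
  [0,0,-20,0,0,0,-0.1],
  [0,0,-10,0,0,0,-0.1],
  [0,0,0,0,0,0,-0.1],
  [0,0,0,0,0,0,-0.1],
  [0,0,0,0,0,0,-0.1],
  [0,0,0,0,0,0,-0.1],
])

```text
t: 4.25
position: [462.3, -123.0, 114.4]
eef_rot: [[-0.511, 0.86, 0.004], [0.859, 0.511, -0.014], [-0.014, -0.004, -1.0]]
contact_force: [0.5, -0.2, -0.2]
grip_width: 0.55
```

Emit:
step_arm([
  [-0.5,-0.5,-16,0.014,0.004,0,-0.1],
  [0,0,-16,0,0,0,-0.1],
  [0,0,-12,0,0,0,-0.1],
  [0,0,-4,0,0,0,-0.1],
  [0,0,0,0,0,0,-0.1],
  [0,0,0,0,0,0,-0.1],
  [0,0,0,0,0,0,-0.1],
  [0,0,0,0,0,0,-0.1],
])

```text
t: 5.05
position: [463.7, -125.0, 64.9]
eef_rot: [[-0.511, 0.86, 0.004], [0.86, 0.511, 0.0], [-0.002, 0.003, -1.0]]
contact_force: [-0.1, -0.1, 0.8]
grip_width: 0.548
```

Run:
```python
from h import *
im=robot.snapshot('wrist'); save('w3',im[100:384,100:420],2.4)
```

```text
(no output)
```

View pics/w3.png

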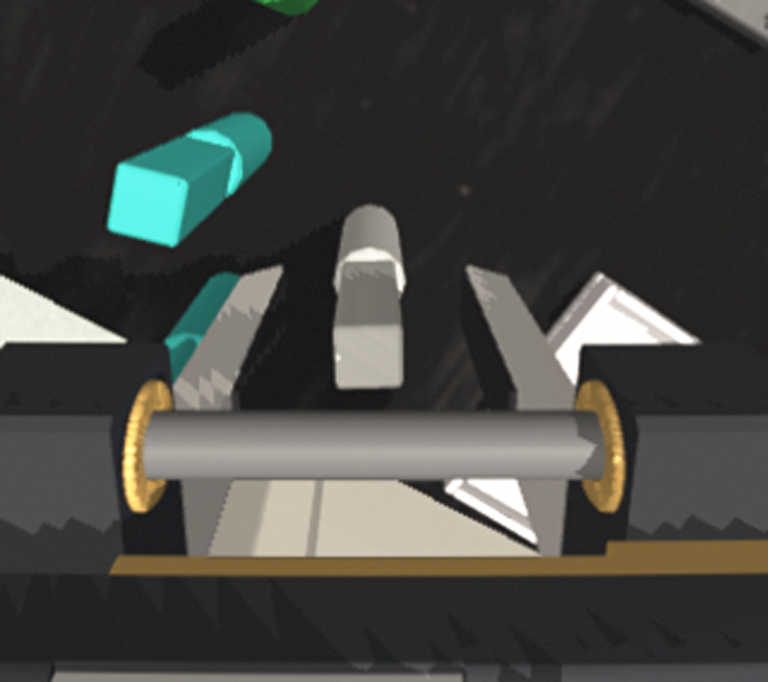

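Run:
```python
from h import *
np.set_printoptions(precision=1,suppress=True)
s=robot.sense()
a=lambda u,v:(100+(u+.5)/2.4-.5,100+(v+.5)/2.4-.5)
q=whit(s,[a(335,328),a(402,324),a(403,385),a(337,388)],110); print(q.mean(0),s['eef_rot'].T@(q.mean(0)-s['position']),s['position'],s['contact_force'])
```

```text
[ 461.5 -123.6  110. ] [  2.3  -1.1 -45. ] [ 463.8 -125.    65. ] [-0.4 -0.   0.2]
```

Emit:
step_arm([
  [-2,1.5,0,0,0.004,0,-0.1],
  [0,0,0,0,0,0,0.2],
  [0,0,0,0,0,0,1],
  [0,0,0,0,0,0,1],
  [0,0,0,0,0,0,1],
  [0,0,0,0,0,0,1],
  [0,0,0,0,0,0,1],
  [0,0,0,0,0,0,1],
])

```text
t: 5.9
position: [462.5, -123.7, 66.1]
eef_rot: [[-0.511, 0.86, 0.002], [0.86, 0.511, -0.001], [-0.002, 0.001, -1.0]]
contact_force: [-0.4, 0.4, 1.0]
grip_width: 0.17
```

Emit:
step_arm([
  [0,0,15,0,0,0,1],
  [0,0,20,0,0,0,1],
  [-3,25,0,0,0,-0.06,1],
  [-4,35,0,0,0,-0.09,1],
  [-4,35,0,0,0,-0.09,1],
  [-4,35,0,0,0,-0.09,1],
  [-4,30,0,0,0,-0.09,1],
  [-3,20,0,0,0,-0.06,1],
])

```text
t: 6.7
position: [436.8, 60.1, 99.6]
eef_rot: [[-0.029, 1.0, -0.003], [1.0, 0.029, 0.001], [0.001, -0.002, -1.0]]
contact_force: [0.4, -0.8, -2.7]
grip_width: 0.167
```

Run:
```python
from h import *
np.set_printoptions(precision=3,suppress=True)
s=robot.sense(); print(s['t'],s['position'],s['eef_rot'],s['qvel'],s['contact_force'],s['moment'],s['grip_width'])
im=robot.snapshot('wrist'); save('w4',im); im=robot.snapshot('scene'); save('s4',im[150:290,150:360],3.6)
s=robot.sense(); print(s['t'],s['position'],s['contact_force'],s['moment'])
```

```text
6.7 [436.827  60.115  99.633] [[-0.029  1.    -0.003]
 [ 1.     0.029  0.001]
 [ 0.001 -0.002 -1.   ]] [26.862 -0.959  1.459 -0.409 -0.397 61.979] [ 0.446 -0.818 -2.695] [-0.059  0.08   0.016] 0.16736129607935893
6.8 [436.539  60.413  99.483] [-0.394 -0.6   -1.509] [-0.07   0.081 -0.038]
```

View pics/w4.png

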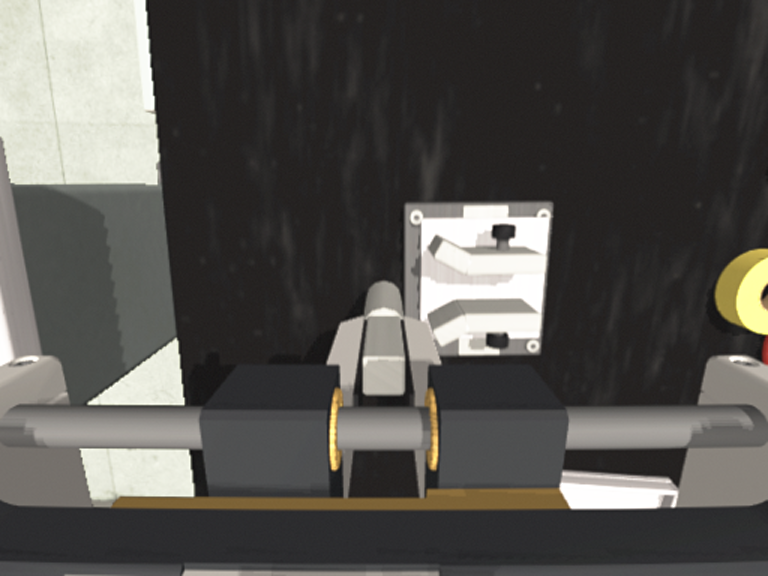

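View pics/s4.png

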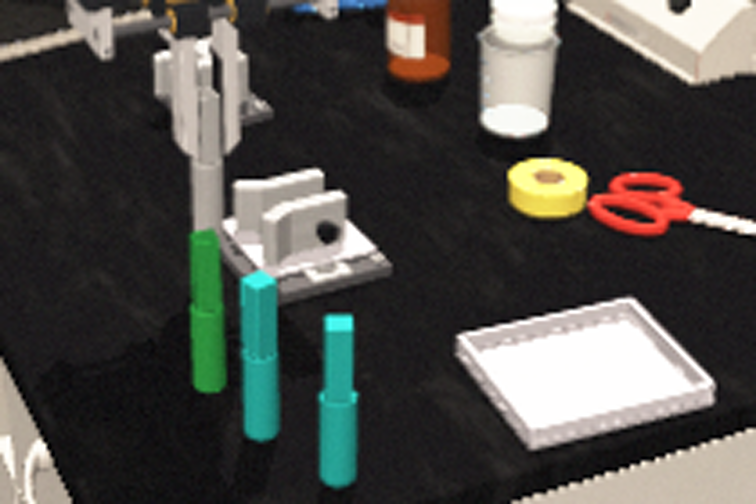

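Emit:
step_arm([
  [0,3,-5,0,-0.003,0.018,1],
  [0,1,-5,0,0,0,1],
  [0,0,0,0,0,0,1],
  [0,0,0,0,0,0,1],
  [0,0,0,0,0,0,1],
  [0,0,0,0,0,0,1],
  [0,0,0,0,0,0,1],
  [0,0,0,0,0,0,1],
])

```text
t: 7.6
position: [436.9, 60.9, 87.8]
eef_rot: [[-0.052, 0.999, -0.001], [0.999, 0.052, -0.0], [-0.0, -0.001, -1.0]]
contact_force: [-0.0, 0.5, -1.2]
grip_width: 0.167
```

Run:
```python
from h import *
np.set_printoptions(precision=3,suppress=True)
s=robot.sense(); print(s['t'],s['position'],s['eef_rot'],s['qvel'],s['contact_force'],s['moment'],s['grip_width'])
im=robot.snapshot('wrist'); save('w5',im[120:280,200:380],4.4)
```

```text
7.6 [436.925  60.869  87.813] [[-0.052  0.999 -0.001]
 [ 0.999  0.052 -0.   ]
 [-0.    -0.001 -1.   ]] [-0.108 -0.113 -0.121  0.068  0.142 -0.01 ] [-0.025  0.525 -1.166] [-0.13   0.071  0.013] 0.16703594393507096
```

View pics/w5.png

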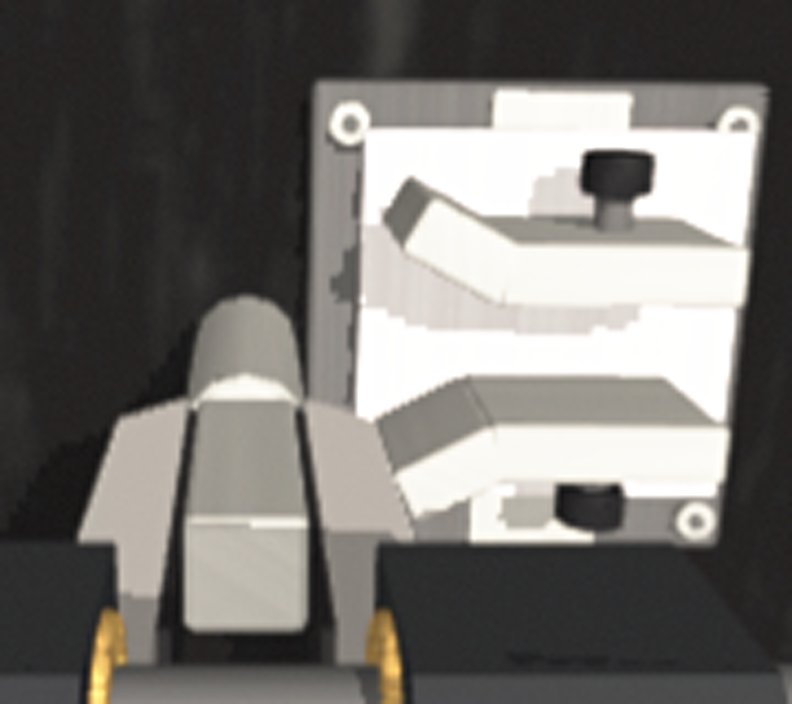

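Run:
```python
from h import *
np.set_printoptions(precision=1,suppress=True)
s=robot.sense()
a=lambda u,v:(200+(u+.5)/4.4-.5,120+(v+.5)/4.4-.5)
L=whit(s,[a(500,303),a(740,305)],52);R=whit(s,[a(495,425),a(728,429)],52)
print(L,R,(L+R)/2)
q=whit(s,[a(190,518),a(307,520),a(307,628),a(187,630)],s['position'][2]+44); print(q.mean(0))
print('foot edge / shaft top edge',whit(s,[a(246,297)],s['position'][2]-66))
print(whit(s,[a(315,82),a(768,86),a(717,545)],10))
```

```text
[[484.4  80.   52. ]
 [530.1  82.1  52. ]] [[486.   55.6  52. ]
 [531.7  57.2  52. ]] [[485.2  67.8  52. ]
 [530.9  69.6  52. ]]
[437.4  61.6 131.8]
foot edge / shaft top edge [[436.5  71.3  21.8]]
[[449.  117.1  10. ]
 [547.5 121.8  10. ]
 [552.8  13.5  10. ]]
```

Emit:
step_arm([
  [3,2.5,0,0,0,0,1],
  [4,2,0,0,0,0,1],
  [5,1,0,0,0,0,1],
  [5,0.2,0,0,0,0,1],
  [5,0.2,0,0,0,0,1],
  [3,0.2,0,0,0,0,1],
  [0,0,0,0,0,0,1],
  [0,0,0,0,0,0,1],
])

```text
t: 8.45
position: [465.1, 67.8, 88.0]
eef_rot: [[-0.053, 0.999, -0.0], [0.999, 0.053, -0.0], [-0.0, -0.0, -1.0]]
contact_force: [-0.6, 0.9, -1.4]
grip_width: 0.17
```

Emit:
step_arm([
  [1.5,-1,0,0,0,0,1],
  [2,-0.5,0,0,0,0,1],
  [2,0.1,0,0,0,0,1],
  [2,0.1,0,0,0,0,1],
  [2,0.1,0,0,0,0,1],
  [1,0,0,0,0,0,1],
  [0,0,0,0,0,0,1],
  [0,0,0,0,0,0,1],
])

```text
t: 9.25
position: [476.0, 66.4, 87.9]
eef_rot: [[-0.053, 0.999, -0.001], [0.999, 0.053, -0.0], [-0.0, -0.001, -1.0]]
contact_force: [-0.2, -0.2, -1.3]
grip_width: 0.168
```

Emit:
step_arm([
  [1.2,0.1,0,0,0,0,1],
  [1.2,0.1,0,0,0,0,1],
  [1.2,0.1,0,0,0,0,1],
  [1.2,0.1,0,0,0,0,1],
  [1.2,0.1,0,0,0,0,1],
  [1.2,0.1,0,0,0,0,1],
  [1.2,0.1,0,0,0,0,1],
  [0,0,0,0,0,0,1],
])

```text
t: 10.05
position: [485.1, 67.2, 87.9]
eef_rot: [[-0.053, 0.999, -0.001], [0.999, 0.053, -0.0], [-0.0, -0.001, -1.0]]
contact_force: [-0.1, 0.3, -2.3]
grip_width: 0.166
```

No contact yet; the line seems well matched. Continue gently.

Emit:
step_arm([
  [1.2,0.05,0,0,0,0,1],
  [1.2,0.05,0,0,0,0,1],
  [1.2,0.05,0,0,0,0,1],
  [1.2,0.05,0,0,0,0,1],
  [1.2,0.05,0,0,0,0,1],
  [1.2,0.05,0,0,0,0,1],
  [1.2,0.05,0,0,0,0,1],
  [0,0,0,0,0,0,1],
])

```text
t: 10.85
position: [494.2, 67.6, 87.8]
eef_rot: [[-0.053, 0.999, -0.001], [0.999, 0.053, -0.0], [-0.0, -0.001, -1.0]]
contact_force: [-0.3, -0.5, -1.8]
grip_width: 0.17
```

Run:
```python
from h import *
np.set_printoptions(precision=3,suppress=True)
s=robot.sense(); print(s['t'],s['position'],s['contact_force'],s['moment'])
im=robot.snapshot('wrist'); save('w6',im[120:280,170:350],4.4)
```

```text
10.85 [494.246  67.588  87.839] [-0.306 -0.482 -1.83 ] [-0.071  0.066 -0.019]
```

View pics/w6.png

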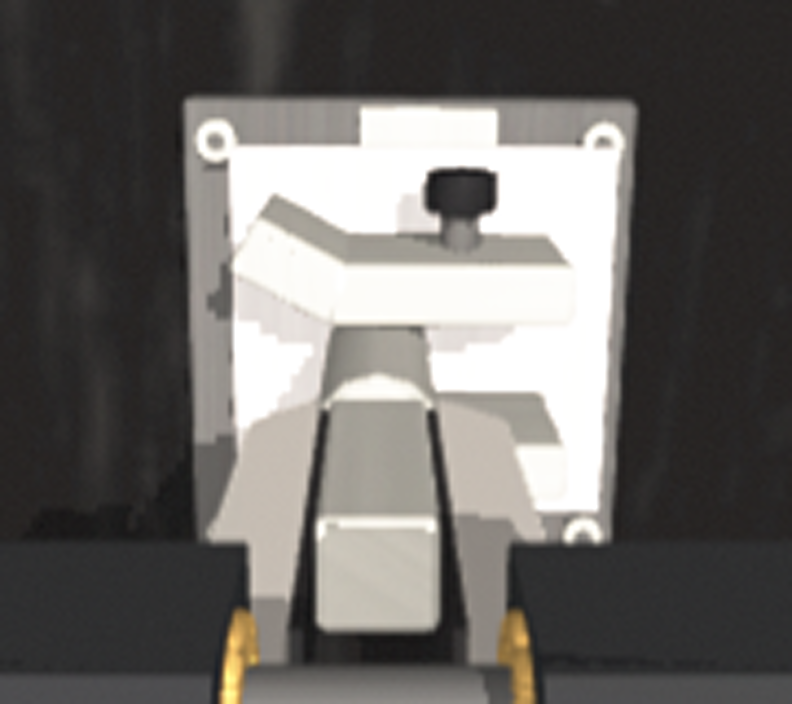

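Emit:
step_arm([
  [1.8,0.08,0,0,0,0,1],
  [1.8,0.08,0,0,0,0,1],
  [1.8,0.08,0,0,0,0,1],
  [1.8,0.08,0,0,0,0,1],
  [1.8,0.08,0,0,0,0,1],
  [1.8,0.08,0,0,0,0,1],
  [1.8,0.08,0,0,0,0,1],
  [1.8,0.08,0,0,0,0,1],
])

```text
t: 11.7
position: [509.6, 68.3, 87.7]
eef_rot: [[-0.053, 0.999, -0.001], [0.999, 0.053, -0.0], [-0.0, -0.001, -1.0]]
contact_force: [0.8, 0.3, -2.5]
grip_width: 0.165
```

Emit:
step_arm([
  [1.8,0.08,0.05,0,0,0,1],
  [1.8,0.08,0.05,0,0,0,1],
  [1.8,0.08,0,0,0,0,1],
  [1.8,0.08,0,0,0,0,1],
  [1.8,0.08,0,0,0,0,1],
  [1.8,0.08,0,0,0,0,1],
  [1.8,0.08,0,0,0,0,1],
  [1.8,0.08,0,0,0,0,1],
])

```text
t: 12.5
position: [525.2, 69.0, 87.7]
eef_rot: [[-0.053, 0.999, -0.001], [0.999, 0.053, -0.0], [-0.0, -0.001, -1.0]]
contact_force: [-0.9, 0.2, -2.0]
grip_width: 0.17
```

Emit:
step_arm([
  [2,0.09,0.05,0,0,0,1],
  [2,0.09,0.05,0,0,0,1],
  [2,0.09,0,0,0,0,1],
  [2,0.09,0,0,0,0,1],
  [2,0.09,0,0,0,0,1],
  [2,0.09,0,0,0,0,1],
  [2,0.09,0,0,0,0,1],
  [2,0.09,0,0,0,0,1],
])

```text
t: 13.3
position: [542.6, 69.8, 87.7]
eef_rot: [[-0.053, 0.999, -0.001], [0.999, 0.053, -0.0], [-0.0, -0.001, -1.0]]
contact_force: [-0.2, -0.8, -1.5]
grip_width: 0.167
```

Emit:
step_arm([
  [2.5,0.1,0,0,0,0,1],
  [2.5,0.1,0,0,0,0,1],
  [2.5,0.1,0,0,0,0,1],
  [2.5,0.1,0,0,0,0,1],
  [2,0.1,0,0,0,0,1],
  [1,0.0,0,0,0,0,1],
  [0,0,0,0,0,0,1],
  [0,0,0,0,0,0,1],
])

```text
t: 14.1
position: [557.1, 70.3, 87.7]
eef_rot: [[-0.053, 0.999, -0.001], [0.999, 0.053, -0.0], [-0.0, -0.001, -1.0]]
contact_force: [-0.7, 0.0, -3.0]
grip_width: 0.17
```

Run:
```python
from h import *
np.set_printoptions(precision=3,suppress=True)
s=robot.sense(); print(s['t'],s['position'],s['contact_force'],s['moment'])
im=robot.snapshot('wrist'); save('w7',im[120:280,130:310],4.4);im=robot.snapshot('top'); save('t7',im[170:280,200:300],5)
```

```text
14.1 [557.13   70.326  87.658] [-0.716  0.049 -3.033] [-0.063  0.066 -0.016]
```

View pics/w7.png

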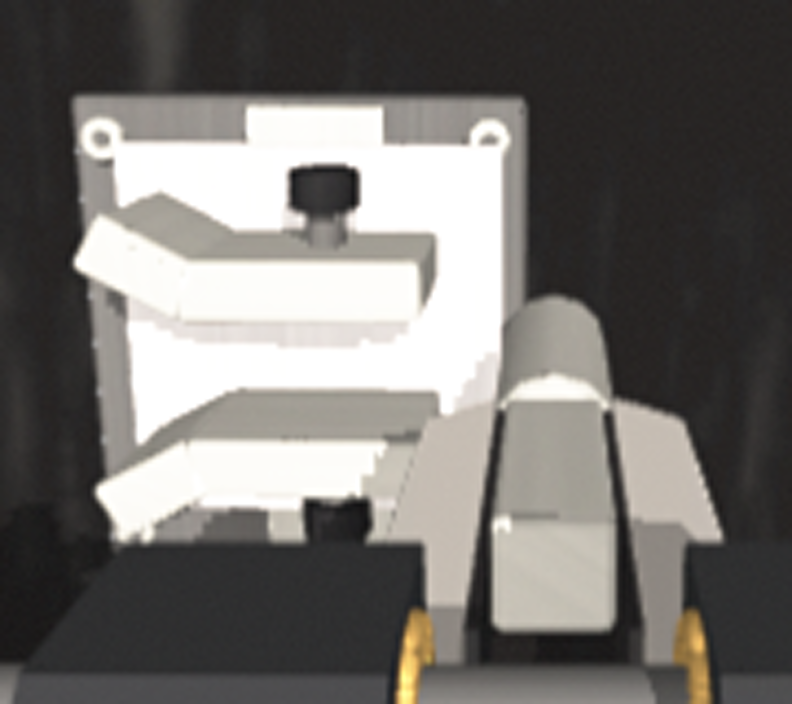

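View pics/t7.png

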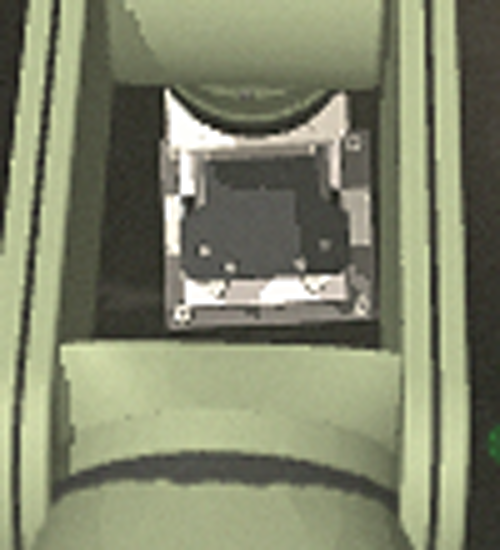

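Emit:
step_arm([
  [0,0,20,0,0,0,1],
  [0,0,40,0,0,0,1],
  [-10,20,5,0,0,0.016,1],
  [-18,37,0,0,0,0.016,1],
  [-20,43,0,0,0,0.016,1],
  [-20,43,0,0,0,0.016,1],
  [-20,43,0,0,0,0.016,1],
  [-15,25,0,0,0,0.016,1],
])

```text
t: 15.0
position: [452.1, 283.9, 156.2]
eef_rot: [[-0.141, 0.99, 0.002], [0.99, 0.141, 0.001], [0.0, 0.002, -1.0]]
contact_force: [0.8, -0.3, -1.8]
grip_width: 0.168
```

Emit:
step_arm([
  [-3,10,0,0,0,0,1],
  [0,2,0,0,0,0,1],
  [0,0,0,0,0,0,1],
  [0,0,0,0,0,0,1],
  [0,0,0,0,0,0,1],
  [0,0,0,0,0,0,1],
  [0,0,0,0,0,0,1],
  [0,0,0,0,0,0,1],
])

```text
t: 15.8
position: [449.9, 294.3, 156.0]
eef_rot: [[-0.14, 0.99, 0.003], [0.99, 0.14, -0.001], [-0.002, 0.003, -1.0]]
contact_force: [-0.2, -0.2, -2.0]
grip_width: 0.169
```

Run:
```python
from h import *
np.set_printoptions(precision=3,suppress=True)
s=robot.sense(); print(s['t'],s['position'],s['eef_rot'],s['qvel'],s['contact_force'],s['moment'])
im=robot.snapshot('wrist'); save('w8',im);save('w8a',im[100:260,200:380],4.4)
```

```text
15.8 [449.91  294.272 156.049] [[-0.14   0.99   0.003]
 [ 0.99   0.14  -0.001]
 [-0.002  0.003 -1.   ]] [-0.639  0.029  0.028  0.007 -0.095 -0.071] [-0.202 -0.219 -2.031] [-0.079  0.016 -0.004]
```

View pics/w8.png

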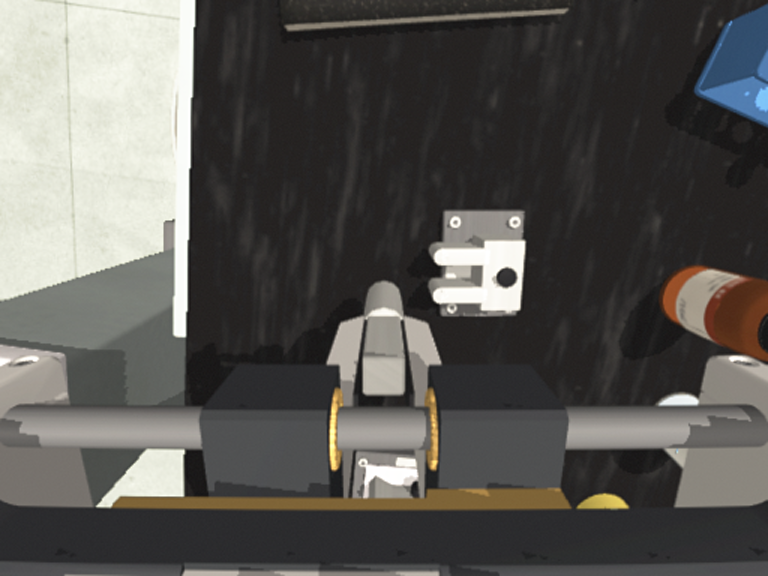

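View pics/w8a.png

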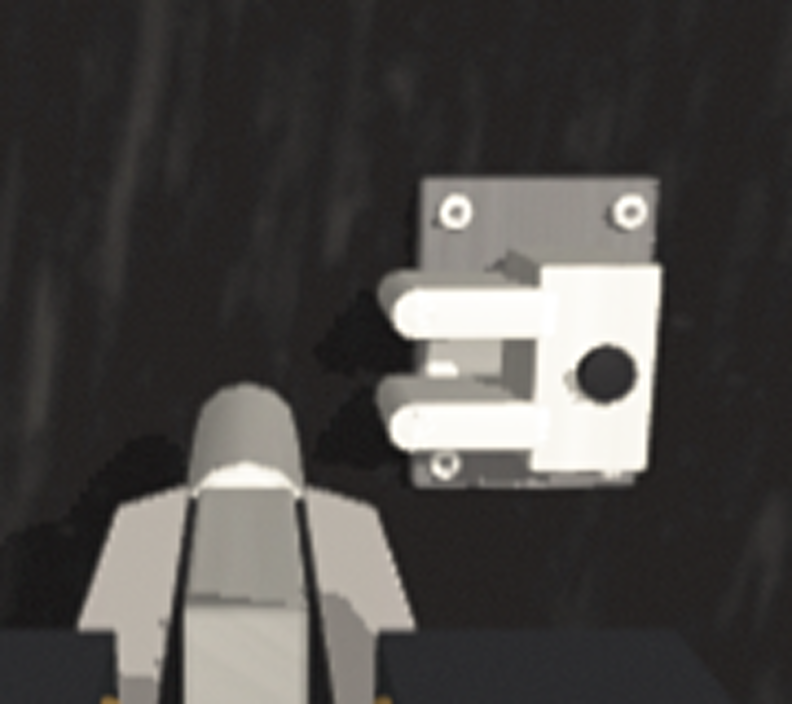

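Run:
```python
from h import *
np.set_printoptions(precision=1,suppress=True)
s=robot.sense()
a=lambda u,v:(200+(u+.5)/4.4-.5,100+(v+.5)/4.4-.5)
b=whit(s,[a(422,179),a(659,179),a(634,485),a(412,486)],10)
print('base',b)
for i,j in [(0,1),(3,2)]:
    d=b[j]-b[i]; print(np.degrees(np.arctan2(d[1],d[0])),np.linalg.norm(d))
for i,j in [(3,0),(2,1)]:
    d=b[j]-b[i]; print(np.degrees(np.arctan2(d[1],d[0]))-90,np.linalg.norm(d))
t=whit(s,[a(391,313),a(388,427)],52); print('tips',t,t.mean(0))
i=whit(s,[a(415,338),a(535,338),a(412,404),a(535,404)],52); print('slot edges',i,(i[:2]+i[2:])/2)
o=whit(s,[a(415,290),a(415,450)],52);print('outer',o,o.mean(0))
p=whit(s,[a(245,383)],s['position'][2]-66);print('foot far edge',p,s['position'])
```

```text
base [[491.4 349.8  10. ]
 [556.2 359.2  10. ]
 [568.9 271.5  10. ]
 [504.3 262.1  10. ]]
8.233411982772118 65.41468879206766
8.320046930116538 65.31873853576899
8.32924092855201 88.72472679035772
8.267268584940297 88.62585201997737
tips [[482.9 318.5  52. ]
 [487.2 289.7  52. ]] [485.1 304.1  52. ]
slot edges [[489.9 313.1  52. ]
 [519.3 317.3  52. ]
 [492.1 296.4  52. ]
 [522.7 300.8  52. ]] [[491.  304.8  52. ]
 [521.  309.1  52. ]]
outer [[487.8 324.9  52. ]
 [495.  284.7  52. ]] [491.4 304.8  52. ]
foot far edge [[448.5 304.9  90.1]] [449.9 294.3 156.1]
```

Emit:
step_arm([
  [0,3,-10,0,-0.002,0.005,1],
  [0,2,-25,0,0,0,1],
  [0,0,-25,0,0,0,1],
  [0,0,-15,0,0,0,1],
  [0,0,-7,0,0,0,1],
  [0,0,0,0,0,0,1],
  [0,0,0,0,0,0,1],
  [0,0,0,0,0,0,1],
])

```text
t: 16.65
position: [450.1, 300.7, 70.2]
eef_rot: [[-0.147, 0.989, 0.007], [0.989, 0.147, 0.0], [-0.001, 0.007, -1.0]]
contact_force: [0.3, 0.6, -1.8]
grip_width: 0.167
```

Emit:
step_arm([
  [3,-0.7,0.5,0,0.007,0,1],
  [4,0,0,0,0,0,1],
  [4,0.5,0,0,0,0,1],
  [3,0.5,0,0,0,0,1],
  [2,0.3,0,0,0,0,1],
  [1,0,0,0,0,0,1],
  [0,0,0,0,0,0,1],
  [0,0,0,0,0,0,1],
])

```text
t: 17.45
position: [471.6, 302.4, 74.0]
eef_rot: [[-0.146, 0.989, 0.006], [0.989, 0.146, 0.003], [0.002, 0.006, -1.0]]
contact_force: [0.4, -1.0, -2.1]
grip_width: 0.169
```

Run:
```python
from h import *
np.set_printoptions(precision=3,suppress=True)
s=robot.sense(); print(s['t'],s['position'],s['eef_rot'],s['contact_force'],s['moment'])
im=robot.snapshot('wrist'); save('w9',im[120:280,170:350],4.4)
```

```text
17.45 [471.632 302.374  73.971] [[-0.146  0.989  0.006]
 [ 0.989  0.146  0.003]
 [ 0.002  0.006 -1.   ]] [ 0.377 -1.001 -2.08 ] [-0.041  0.072  0.006]
```

View pics/w9.png

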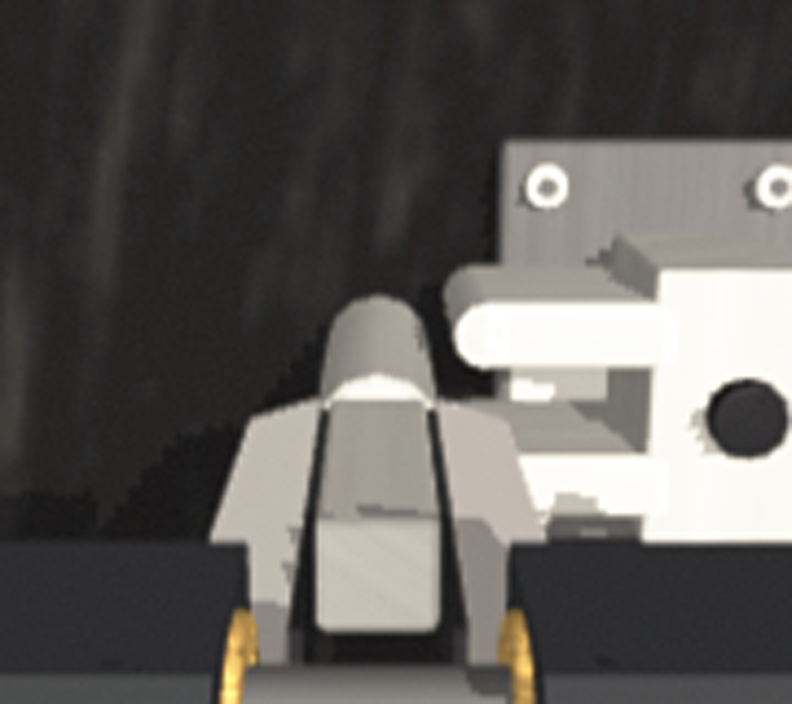

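Emit:
step_arm([
  [1,0.1,-0.5,0,0,0,1],
  [1,0.1,-0.5,0,0,0,1],
  [1,0.1,-0.5,0,0,0,1],
  [1,0.1,0,0,0,0,1],
  [1,0.1,0,0,0,0,1],
  [0.8,0.1,0,0,0,0,1],
  [0.8,0.1,0,0,0,0,1],
  [0,0,0,0,0,0,1],
])

```text
t: 18.3
position: [478.3, 303.1, 72.1]
eef_rot: [[-0.147, 0.989, 0.005], [0.989, 0.147, 0.003], [0.002, 0.006, -1.0]]
contact_force: [-0.3, -0.2, -2.2]
grip_width: 0.172
```

Emit:
step_arm([
  [0.6,0.05,0,0,0,0,1],
  [0.6,0.05,0,0,0,0,1],
  [0.6,0.05,0,0,0,0,1],
  [0.6,0.05,0,0,0,0,1],
  [0.6,0.05,0,0,0,0,1],
  [0.6,0.05,0,0,0,0,1],
  [0,0,0,0,0,0,1],
  [0,0,0,0,0,0,1],
])

```text
t: 19.1
position: [482.1, 303.4, 72.1]
eef_rot: [[-0.147, 0.989, 0.005], [0.989, 0.147, 0.003], [0.002, 0.006, -1.0]]
contact_force: [0.8, 0.1, -2.6]
grip_width: 0.171
```

Emit:
step_arm([
  [0.5,0.05,0,0,0,0,1],
  [0.5,0.05,0,0,0,0,1],
  [0.5,0.05,0,0,0,0,1],
  [0.5,0.05,0,0,0,0,1],
  [0.5,0.05,0,0,0,0,1],
  [0,0,0,0,0,0,1],
  [0,0,0,0,0,0,1],
  [0,0,0,0,0,0,1],
])

```text
t: 19.9
position: [483.7, 303.4, 71.8]
eef_rot: [[-0.147, 0.989, 0.003], [0.989, 0.147, 0.002], [0.001, 0.003, -1.0]]
contact_force: [-0.2, -0.8, -1.7]
grip_width: 0.166
```

Emit:
step_arm([
  [0.6,0.05,0,0,0,0,1],
  [0.6,0.05,0,0,0,0,1],
  [0.6,0.05,0,0,0,0,1],
  [0.6,0.05,0,0,0,0,1],
  [0.6,0.05,0,0,0,0,1],
  [0.6,0.05,0,0,0,0,1],
  [0.6,0.05,0,0,0,0,1],
  [0.6,0.05,0,0,0,0,1],
])

```text
t: 20.7
position: [484.2, 303.4, 71.6]
eef_rot: [[-0.147, 0.989, -0.007], [0.989, 0.147, -0.0], [0.001, -0.007, -1.0]]
contact_force: [-5.1, -0.7, 3.6]
grip_width: 0.163
```

Run:
```python
from h import *
np.set_printoptions(precision=3,suppress=True)
s=robot.sense(); print(s['t'],s['position'],s['eef_rot'],s['contact_force'],s['moment'])
```

```text
20.7 [484.23  303.416  71.645] [[-0.147  0.989 -0.007]
 [ 0.989  0.147 -0.   ]
 [ 0.001 -0.007 -1.   ]] [-5.095 -0.735  3.555] [-0.191  1.17   0.035]
```

Emit:
step_arm([
  [0.7,0.1,0.2,0,-0.003,0,1],
  [0.7,0.1,0.2,0,-0.003,0,1],
  [0.7,0.1,0.2,0,-0.002,0,1],
  [0.7,0.1,0.1,0,-0.002,0,1],
  [0.7,0.1,0.1,0,-0.002,0,1],
  [0.7,0.1,0.1,0,-0.002,0,1],
  [0.7,0.1,0.1,0,-0.002,0,1],
  [0.7,0.1,0.1,0,-0.002,0,1],
])

```text
t: 21.5
position: [484.0, 303.5, 71.6]
eef_rot: [[-0.147, 0.989, -0.002], [0.989, 0.147, -0.003], [-0.002, -0.003, -1.0]]
contact_force: [-6.2, -0.1, 3.1]
grip_width: 0.166
```

Emit:
step_arm([
  [0.7,0.1,0.2,0,-0.002,0,1],
  [0.7,0.1,0.2,0,-0.002,0,1],
  [0.7,0.1,0.2,0,-0.002,0,1],
  [0.7,0.1,0.2,0,-0.002,0,1],
  [0.7,0.1,0.2,0,-0.002,0,1],
  [0.7,0.1,0.2,0,-0.002,0,1],
  [0.7,0.1,0.2,0,-0.002,0,1],
  [0.7,0.1,0.2,0,-0.002,0,1],
])

```text
t: 22.3
position: [484.0, 303.6, 71.6]
eef_rot: [[-0.146, 0.989, 0.001], [0.989, 0.146, -0.005], [-0.005, 0.0, -1.0]]
contact_force: [-5.4, -1.2, 2.6]
grip_width: 0.165
```

Run:
```python
from h import *
np.set_printoptions(precision=3,suppress=True)
s=robot.sense(); print(s['t'],s['position'],s['eef_rot'],s['contact_force'],s['moment'])
im=robot.snapshot('wrist'); save('w10',im[120:280,170:350],4.4)
im=robot.snapshot('scene'); save('s10',im[110:200,150:260],6)
s=robot.sense(); print(s['t'],s['position'],s['contact_force'])
```

```text
22.3 [483.956 303.57   71.577] [[-0.146  0.989  0.001]
 [ 0.989  0.146 -0.005]
 [-0.005  0.    -1.   ]] [-5.394 -1.209  2.566] [-0.155  1.252 -0.026]
22.4 [483.933 303.565  71.546] [-5.11  -0.775  2.565]
```

View pics/w10.png

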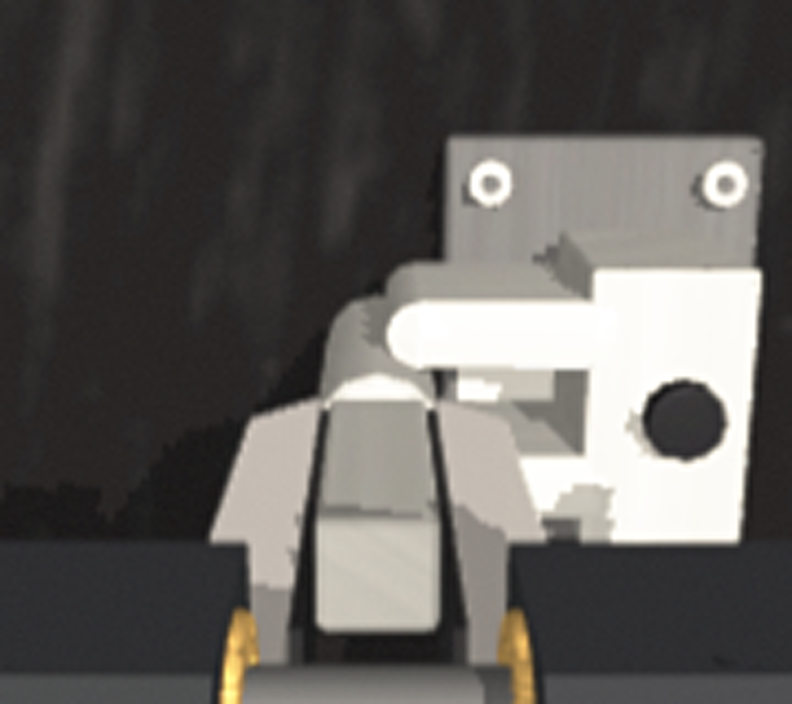

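View pics/s10.png

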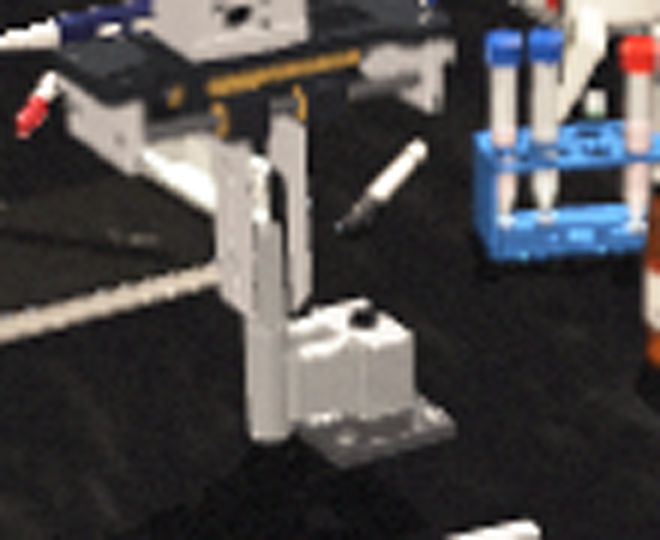

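Emit:
step_arm([
  [-4,-0.6,0,0,0,0,1],
  [-10,-1.5,0,0,0,0,1],
  [-8,-1,8,0,0,0,1],
  [0,0,30,0,0,0,1],
  [0,0,40,0,0,0,1],
  [5,-20,10,0,0,0,1],
  [12,-35,0,0,0,-0.01,1],
  [14,-42,0,0,0,-0.01,1],
])

```text
t: 23.2
position: [493.6, 205.5, 166.0]
eef_rot: [[-0.135, 0.991, 0.018], [0.991, 0.135, -0.001], [-0.003, 0.017, -1.0]]
contact_force: [0.3, 0.6, -2.7]
grip_width: 0.17
```

Emit:
step_arm([
  [15,-43,0,0,0,-0.01,1],
  [15,-43,0,0,0,-0.01,1],
  [15,-43,0,0,0,-0.01,1],
  [15,-43,0,0,0,-0.01,1],
  [15,-43,0,0,0,-0.01,1],
  [15,-43,0,0,0,-0.01,1],
  [12,-35,0,0,0,-0.01,1],
  [8,-15,0,0,0,0,1],
])

```text
t: 24.0
position: [608.3, -117.9, 174.7]
eef_rot: [[-0.062, 0.997, 0.04], [0.998, 0.062, -0.008], [-0.011, 0.039, -0.999]]
contact_force: [0.1, 0.9, -1.7]
grip_width: 0.168
```

Emit:
step_arm([
  [0,-8,-5,0.004,0.02,0,1],
  [0,-6,-5,0.004,0.02,0,1],
  [0,-4,-5,0,0,0,1],
  [0,0,0,0,0,0,1],
  [0,0,0,0,0,0,1],
  [0,0,0,0,0,0,1],
  [0,0,0,0,0,0,1],
  [0,0,0,0,0,0,1],
])

```text
t: 24.8
position: [607.3, -131.1, 158.2]
eef_rot: [[-0.068, 0.998, -0.005], [0.998, 0.068, 0.003], [0.004, -0.004, -1.0]]
contact_force: [-0.3, -0.7, -2.1]
grip_width: 0.166
```

Run:
```python
from h import *
np.set_printoptions(precision=3,suppress=True)
s=robot.sense(); print(s['t'],s['position'],s['eef_rot'],s['q'],s['contact_force'],s['moment'])
im=robot.snapshot('wrist'); save('w11',im)
im=robot.snapshot('scene'); save('s11',im[120:290,190:380],4)
```

```text
24.8 [ 607.31  -131.147  158.239] [[-0.068  0.998 -0.005]
 [ 0.998  0.068  0.003]
 [ 0.004 -0.004 -1.   ]] [-20.208  19.84   83.969   0.088  76.51  -24.104] [-0.304 -0.695 -2.141] [-0.079  0.068 -0.001]
```

View pics/w11.png

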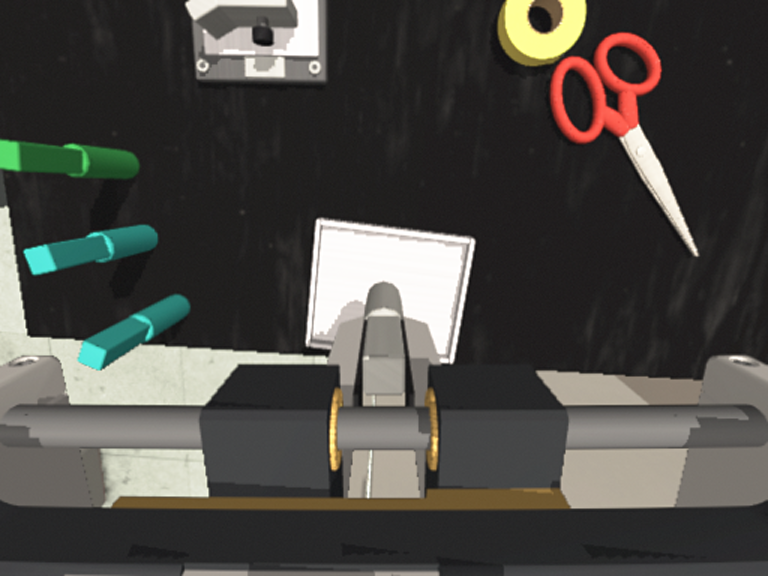

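View pics/s11.png

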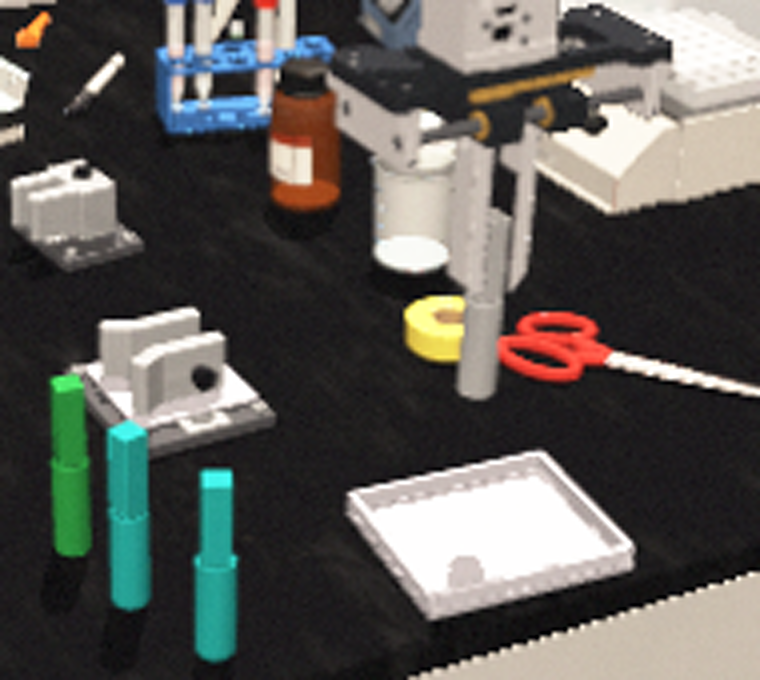

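Run:
```python
from h import *
np.set_printoptions(precision=1,suppress=True)
s=robot.sense()
p=np.array([(318,219),(474,238),(453,362),(307,346)])/1.5
q=whit(s,p,16); print(q,q.mean(0))
print(whit(s,[(382/1.5,282/1.5)],s['position'][2]-66), s['position'])
```

```text
[[ 551.8  -91.8   16. ]
 [ 678.3  -98.3   16. ]
 [ 673.4 -207.6   16. ]
 [ 545.5 -201.6   16. ]] [ 612.2 -149.8   16. ]
[[ 605.8 -121.7   92.3]] [ 607.4 -131.4  158.3]
```

Emit:
step_arm([
  [1,-4,-10,-0.003,-0.005,0,1],
  [1,-4,-25,0,0,0,1],
  [0,0,-25,0,0,0,1],
  [0,0,-10,0,0,0,1],
  [0,0,-5,0,0,0,1],
  [0,0,0,0,0,0,1],
  [0,0,0,0,0,0,1],
  [0,0,0,0,0,0,1],
])

```text
t: 25.7
position: [611.2, -141.6, 82.2]
eef_rot: [[-0.067, 0.998, 0.007], [0.998, 0.067, -0.003], [-0.003, 0.006, -1.0]]
contact_force: [0.8, 0.0, -1.6]
grip_width: 0.167
```

Emit:
step_arm([
  [0,0,-2.5,0.003,0.006,0,1],
  [0,0,-2.5,0,0,0,1],
  [0,0,-2,0,0,0,1],
  [0,0,-1,0,0,0,1],
  [0,0,0,0,0,0,1],
  [0,0,0,0,0,0,1],
  [0,0,0,0,0,0,1],
  [0,0,0,0,0,0,1],
])

```text
t: 26.5
position: [613.3, -142.2, 76.5]
eef_rot: [[-0.067, 0.998, 0.005], [0.998, 0.067, -0.002], [-0.002, 0.005, -1.0]]
contact_force: [-0.8, 0.9, -1.7]
grip_width: 0.167
```

Run:
```python
from h import *
np.set_printoptions(precision=3,suppress=True)
s=robot.sense(); print(s['t'],s['position'],s['eef_rot'],s['contact_force'],s['moment'])
im=robot.snapshot('scene'); save('s12',im[170:290,260:380],5)
```

```text
26.5 [ 613.274 -142.201   76.475] [[-0.067  0.998  0.005]
 [ 0.998  0.067 -0.002]
 [-0.002  0.005 -1.   ]] [-0.765  0.855 -1.666] [-0.08   0.056 -0.018]
```

View pics/s12.png

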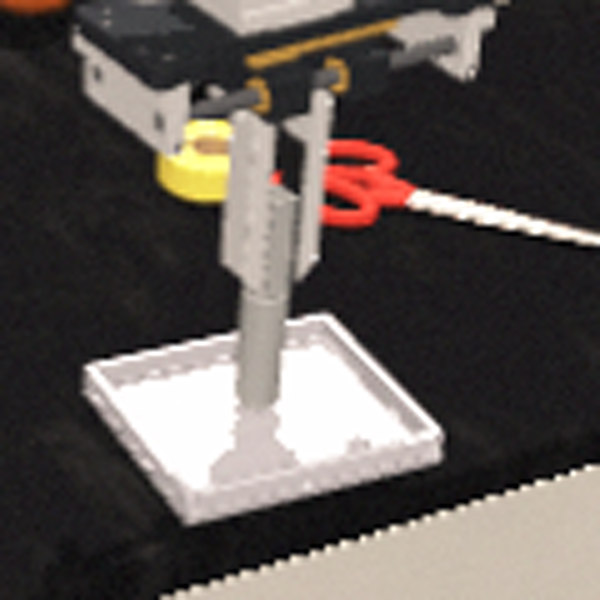

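Emit:
step_arm([
  [-0.3,0,-0.8,0.001,0.005,0,1],
  [0,0,-0.8,0,0,0,1],
  [0,0,-0.8,0,0,0,1],
  [0,0,-0.8,0,0,0,1],
  [0,0,-0.8,0,0,0,1],
  [0,0,-0.5,0,0,0,1],
  [0,0,0,0,0,0,1],
  [0,0,0,0,0,0,1],
])

```text
t: 27.35
position: [612.9, -142.2, 71.5]
eef_rot: [[-0.067, 0.998, -0.0], [0.998, 0.067, -0.0], [-0.0, -0.0, -1.0]]
contact_force: [-0.1, 0.4, -2.1]
grip_width: 0.167
```

Emit:
step_arm([
  [0,0,-0.5,0,0,0,1],
  [0,0,-0.5,0,0,0,1],
  [0,0,-0.5,0,0,0,1],
  [0,0,-0.5,0,0,0,1],
  [0,0,-0.5,0,0,0,1],
  [0,0,-0.5,0,0,0,1],
  [0,0,-0.5,0,0,0,1],
  [0,0,-0.5,0,0,0,1],
])

```text
t: 28.15
position: [613.1, -142.3, 70.2]
eef_rot: [[-0.067, 0.998, -0.0], [0.998, 0.067, -0.001], [-0.001, -0.0, -1.0]]
contact_force: [-2.3, 1.1, 4.8]
grip_width: 0.17
```

Emit:
step_arm([
  [0,0,0,0,0,0,1],
  [0,0,0,0,0,0,1],
  [0,0,0,0,0,0,0.6],
  [0,0,0,0,0,0,0.4],
  [0,0,0,0,0,0,0],
  [0,0,0,0,0,0,-0.1],
  [0,0,0,0,0,0,-0.1],
  [0,0,0,0,0,0,-0.1],
])

```text
t: 28.95
position: [614.4, -142.8, 69.1]
eef_rot: [[-0.067, 0.998, 0.003], [0.998, 0.067, -0.002], [-0.002, 0.003, -1.0]]
contact_force: [-0.1, 0.0, -0.6]
grip_width: 0.545
```

Emit:
step_arm([
  [0,0,8,0,0,0,-0.1],
  [0,0,15,0,0,0,-0.1],
  [0,0,25,0,0,0,-0.1],
  [0,0,30,0,0,0,-0.1],
  [0,0,30,0,0,0,-0.1],
  [0,20,20,0,0,0,-0.1],
  [0,30,0,0,0,0,-0.1],
  [0,30,0,0,0,0,-0.1],
])

```text
t: 29.75
position: [615.4, -65.0, 212.1]
eef_rot: [[-0.06, 0.998, 0.012], [0.998, 0.06, -0.005], [-0.006, 0.012, -1.0]]
contact_force: [0.3, 0.4, -0.0]
grip_width: 0.549
```

Run:
```python
from h import *
np.set_printoptions(precision=1,suppress=True)
s=robot.sense(); print(s['t'],s['position'],s['contact_force'],s['grip_width'])
im=robot.snapshot('scene'); save('s13',im)
im=robot.snapshot('wrist'); save('w13',im)
```

```text
29.75 [615.4 -65.  212.1] [ 0.3  0.4 -0. ] 0.5485900857804517
```

View pics/s13.png

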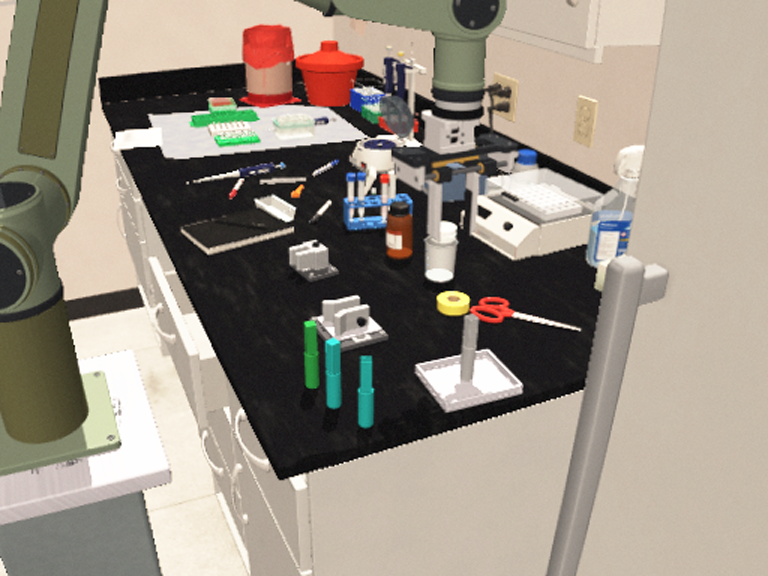

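View pics/w13.png

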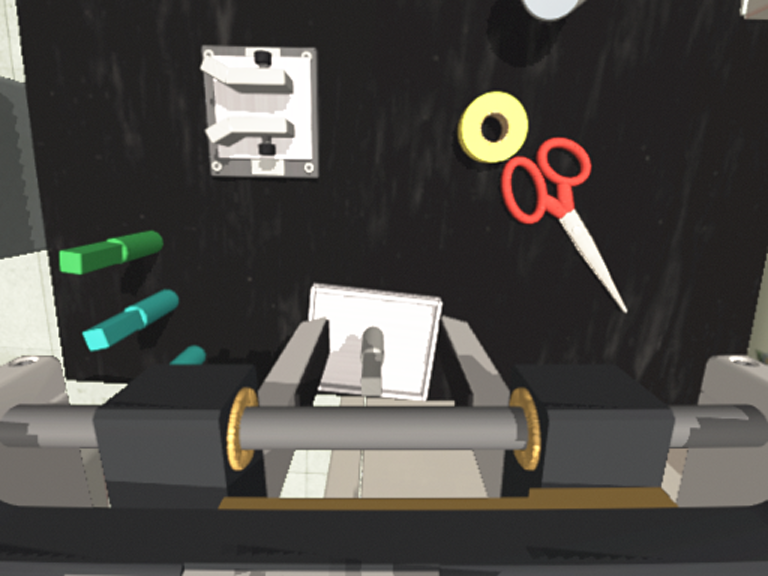

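The spindle stands upright inside the tray (scene about (470,350)), and the bystanders and look-alikes are where they were. I let the arm come to rest, then hand in.

Emit:
step_arm([
  [0,0,0,0,0,0,-0.1],
  [0,0,0,0,0,0,-0.1],
  [0,0,0,0,0,0,-0.1],
  [0,0,0,0,0,0,-0.1],
  [0,0,0,0,0,0,-0.1],
  [0,0,0,0,0,0,-0.1],
  [0,0,0,0,0,0,-0.1],
  [0,0,0,0,0,0,-0.1],
])

```text
t: 30.65
position: [615.4, -66.3, 213.3]
eef_rot: [[-0.062, 0.998, 0.012], [0.998, 0.062, -0.006], [-0.007, 0.012, -1.0]]
contact_force: [1.3, -0.8, -0.1]
grip_width: 0.547
```

Run:
```python
from h import *
s=robot.sense(); print(s['t'],s['contact_force'],s['qvel'])
print(robot.job_done())
```

```text
30.65 [ 1.27262316 -0.79187215 -0.06546069] [-0.14998419  0.00816469  0.08118226 -0.02021879  0.02180205  0.00586956]
the job is handed in; nothing more can be done
None
```

The job is done and handed in at about 31 s of the 72 s allowed. The forces below were read at the end of each move call, so brief peaks between readings were not seen.

- **Go gauge:** I pushed the grey steel spindle through from the flared end with its foot about 22 mm up. I stopped with its axis about 26 mm beyond the exit (14 mm needed). Sideways force stayed within about 1 N, the sensor's noise, so I never clearly felt the jaws. I lined up on the gap seen in the wrist camera instead of feeling for it with the flare.
- **No-go gauge:** The spindle was stopped at the fork tips. It held 5–6 N of horizontal force in every reading for at least 1.6 s and did not enter. It stopped about 2 mm deeper than the camera had predicted, which is within calibration error. An upward force of about 5 N, probably friction at the tips, came with the push, for a total of roughly 8 N.
- **Tray:** The spindle met the floor at the expected height and I let go there. The last pictures show it standing upright in the tray, with the gripper clear and the look-alikes untouched. The beaker, bottle and tape roll are still in place, judged by eye in the pictures.

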